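# Tea canisters in order of size on the window table

### The job

Line up the four tea canisters on the row of slate coasters in order of size, one centred on each coaster: the largest next to the teacup, then ever smaller towards the books. Keep them upright, set each one down gently, and leave the teacup and the books where they are.

Things in the scene. Friction and masses are not known exactly. Their poses are not given: they have to be found in the camera images.
- canister_navy: deep blue tea canister, the largest of the four: upright round tin 62 mm in diameter, 125 mm high in all (flat lid of the same colour, its top at 117 mm, on it a brass knob 14 mm wide and 8 mm high); loose, up to 0.45 kg. Origin: centre of its underside, z up. Starts standing on the table (z = 0)
- canister_green: green tea canister, the second largest of the four: upright round tin 56 mm in diameter, 105 mm high in all (flat lid of the same colour, its top at 97 mm, on it a brass knob 14 mm wide and 8 mm high); loose, up to 0.45 kg. Origin: centre of its underside, z up. Starts standing on the table (z = 0)
- canister_red: brick red tea canister, the third of the four: upright round tin 50 mm in diameter, 85 mm high in all (flat lid of the same colour, its top at 77 mm, on it a brass knob 14 mm wide and 8 mm high); loose, up to 0.45 kg. Origin: centre of its underside, z up. Starts standing on the table (z = 0)
- canister_cream: cream tea canister, the smallest of the four: upright round tin 44 mm in diameter, 65 mm high in all (flat lid of the same colour, its top at 57 mm, on it a brass knob 14 mm wide and 8 mm high); loose, up to 0.45 kg. Origin: centre of its underside, z up. Starts standing on the table (z = 0)
- coaster_a: leftmost (greatest y) of four like round pale grey slate coasters, 86 mm in diameter, 5 mm thick, fixed in a straight row 110 mm apart along a fixed dark oak board (110 mm wide, 450 mm long, 12 mm thick). Origin: centre of its underside, on the board's top at z = 0.012, so its upper face is at z = 0.017; its y axis runs along the row to the left, x across it
- coaster_b: second from the left of four like round pale grey slate coasters, 86 mm in diameter, 5 mm thick, fixed in a straight row 110 mm apart along a fixed dark oak board (110 mm wide, 450 mm long, 12 mm thick). Origin: centre of its underside, on the board's top at z = 0.012, so its upper face is at z = 0.017; its y axis runs along the row to the left, x across it
- coaster_c: third from the left of four like round pale grey slate coasters, 86 mm in diameter, 5 mm thick, fixed in a straight row 110 mm apart along a fixed dark oak board (110 mm wide, 450 mm long, 12 mm thick). Origin: centre of its underside, on the board's top at z = 0.012, so its upper face is at z = 0.017; its y axis runs along the row to the left, x across it
- coaster_d: rightmost (least y) of four like round pale grey slate coasters, 86 mm in diameter, 5 mm thick, fixed in a straight row 110 mm apart along a fixed dark oak board (110 mm wide, 450 mm long, 12 mm thick). Origin: centre of its underside, on the board's top at z = 0.012, so its upper face is at z = 0.017; its y axis runs along the row to the left, x across it
- teacup: white teacup standing on (and fixed to) its white saucer, 120 mm in diameter, 61 mm high, loose on the table beyond one end of the row, about 150 mm from the end coaster's centre. Origin: centre of the saucer's underside
- books: stack of two small books, plum on dark blue, 178 mm (x) by 108 mm (y), 42 mm high, loose on the table beyond the other end of the row, about 150 mm from the end coaster's centre. Origin: centre of the underside
Not all that is in view belongs to the job. What is shaped like the canister_navy but pink is not meant.

How it is judged:
By the outcome, as a careful person would: the job done as asked, in the order asked, and still so for the second after the job is handed in, with the robot touching nothing.
It also fails if it takes over 99 s, if anything falls off the work surface, if the arm or the gripper's body presses on something with over 40 N, if the wrist force passes 120 N, or if a joint passes its speed limit or range.

### The arm

A 6-joint arm with a two-finger parallel gripper is mounted at the origin on the work surface. World frame = base frame: x ahead of the robot, y to its left, z up, the work surface at z = 0. Lengths are in m, angles in rad, forces in N, time in s.
With the tool pointing down it reaches from about 0.375 to 0.975 m from the base axis. Payload 3.8 kg.
Tool frame: the origin (TCP) lies midway between the tips of the shut fingers; the grasp point (between the pads) lies 19 mm behind it; z points along the fingers, y is the line along which they close (so a half turn about z gives the same grasp; the last joint's range is limited). The gripper opens to 85 mm and grips with 20 to 120 N. Pads are 22 mm wide; open, the fingers measure 114 mm over their backs; the gripper's body (76 mm by 85 mm) begins 54 mm behind the grasp point. The pads swing forward as they close: fully open they stand 13 mm farther back than shut.
Start: joints at [1.137, 0.264, 1.604, -0, 1.274, -0.037], TCP at [0.261, 0.623, 0.231] pointing down, gripper open.
Joint ranges: [-2.63, 2.63], [-0.94, 2.18], [0.31, 2.57], [-1.31, 4.45], [0, 2.66], [-2.55, 2.55]. Speed limits (rad/s): [2.57, 2.57, 3.14, 3.14, 3.14, 3.14].

### API

Orientations are given as a rotation vector (axis times angle).
In Python, from workcell import bot gives the robot as it stands.
- The arm moves only by the tool servo_tool, never from a script. Its argument "series" is a list of rows, each a list of 7 numbers: the shift along the world's x, y, z in units of 0.15 m (1.0 is 0.15 m), then the turn, a rotation vector about the world's x, y, z in units of 180 degrees (1.0 is 180 degrees), then the closure, from 0 (fully open) to 1 (shut). A call has 1 to 20 rows; each row is the pose to reach, as a shift and turn from the pose commanded when the call began, turning the shorter way round; what a row does not reach only later rows make up. A row lasts 1/10 s, in which the tool goes at most 50 mm and 8.59 degrees, less where a joint would pass 70% of its speed; a pose out of reach is approached as far as the arm can. A call with a number of a shift or a turn outside -1 to 1 is refused whole. A call with a gripper value outside its range is refused whole. The fingers move at their own pace and stop on an object; "newtons" is the grip in N (left out, the last holds). Time passes only in rows, so rows that repeat a pose let the fingers close. It gives the time, the measured TCP pose, the force, the opening and the grip force at its end, in the units of the state.
- bot.read_state(): the state, without advancing time (a new reading comes with each control period).
- bot.read_camera(name): name is "scene" or "top" or "wrist"; returns the picture (384x512x3 uint8, red, green, blue); there is no depth.
- bot.camera_info(name): a dict with "vertical_fov" (degrees; the focal length in pixels is half the picture's height over the tangent of half this angle, whatever the lens; pixels are square), "cx", "cy" (the principal point, pixels), "R" (3x3) and "t" (3): a world point X has camera coordinates R X + t. Camera axes: x right, y down, z forward; pixel columns grow to the right and rows downward; lengths in m; the calibration is good to about 2 mm. The wrist camera is an equidistant fisheye: a pixel r from the principal point sees the ray r / f radians off the axis. A picture is of the moment at which its call begins: read the wrist's pose just before it. camera_info takes no time and is no camera call; for the wrist camera it gives the pose at the moment of the call.
- bot.finish_job(): hands the job in; it is judged then, once.
Trained networks look in the newest picture that a camera, given by its name, has taken for a name from the list of things; names that differ only in an ending like _2 or _b are one class to them, and where a whole thing is asked for, a point or a joint stands for the part that bears it (a point fixed in the world has none). Each returns a list of dicts, best first, with "score" (0 to 1); they miss things now and then, are a little off and sometimes report something else, mostly with a low value. They report only what shows in the picture. A call takes as long as a camera call. They do not tell look-alikes from the thing itself.
- bot.recognise(target, camera): "box" ([left, top, right, bottom] as shares, 0 to 1, of the picture: columns of its width, rows of its height, round what is visible of it).
- bot.trace(target, camera): "mask" (384x512 bool, what is visible of it) and "box" ([left, top, right, bottom] as shares, 0 to 1, of the picture: columns of its width, rows of its height, round what is visible of it).
- bot.mark_of(target, camera): "at" ([row, column] as shares, 0 to 1, of the picture: columns of its width, rows of its height: a listed point, or the origin of a listed thing).
The state is a dict: "time": time; "q": joint angles; "joint_vel": joint speeds; "joint_torque": joint torques, N m; "tool_pos": TCP position; "tcp_rot": TCP orientation; "wrist_force": force on the tool from outside, world axes, zero at the start; "torque": the same for the moment, N m; "width": opening from 0.0 (shut) to 1.0 (fully open); "grip_force": force on a finger pad.
Only numpy, scipy, OpenCV 4.12 (cv2) and the standard library are available. Lean on these libraries where they do the work, as an engineer would, in place of code of your own. Each camera call takes 0.05 s, during which the arm holds its last target. There are 200 camera calls.

## Working session

There is one attempt and no reset: what is moved stays moved. The work goes in short steps, Python scripts to look and compute and a tool call to move; the robot and the scene stay as the last step left them, time stands still between calls to the robot, and variables do not carry over. Pictures are saved under pics/ and viewed, at most 14 in all, crops included, and the job is handed in when it is done.

Besides the shell and the picture viewer there is one more tool, called after "Call:" as name(argument=value, ...), one argument or row to a line, values as JSON. servo_tool: Moves the arm, as the interface text tells. Shifts and turns lie within -1 to 1; 1 stands for 0.15 m of shift or 180 degrees of turn. Its arguments: {"type":"object","properties":{"series":{"type":"array","items":{"type":"array","items":{"type":"number"}}},"newtons":{"type":"number"}},"required":["series"]}

```bash
mkdir -p pics
python3 - <<'E'
from workcell import bot
import cv2
for n in("scene","top"):
    im=bot.read_camera(n); cv2.imwrite(f"pics/{n}0.png",im[:,:,::-1]); i=bot.camera_info(n); print(n,i)
s=bot.read_state();print(s)
E
```

```text
scene {'vertical_fov': 57.363860543527295, 'cx': 259.20925973879304, 'cy': 194.65416587564997, 'R': array([[ 0.90767043,  0.41965868,  0.00458154],
       [ 0.36297367, -0.7794941 , -0.51052822],
       [-0.21067632,  0.46505435, -0.85984879]]), 't': array([-0.51751857, -0.17779513,  0.99494227])}
top {'vertical_fov': 42.810883732614435, 'cx': 244.40391120455774, 'cy': 195.6726149311609, 'R': array([[-0.00192173, -0.99999703, -0.00150033],
       [-0.99689396,  0.00203389, -0.07872924],
       [ 0.07873206,  0.00134437, -0.99689491]]), 't': array([0.04102309, 0.56328553, 1.19104755])}
{'time': 0.1, 'q': array([ 1.13707888e+00,  2.64688882e-01,  1.60528817e+00,  8.35779032e-06,
        1.27371759e+00, -3.68997653e-02]), 'joint_vel': array([-0.00066495, -0.00031213, -0.00386562, -0.00072429,  0.00198391,
       -0.00079471]), 'joint_torque': array([ 8.97559075e-04, -5.16707110e+01, -3.68587947e+01,  1.01266548e-04,
        6.34315104e-03,  2.69627145e-05]), 'tool_pos': array([0.26058585, 0.62192225, 0.23005168]), 'tcp_rot': array([-0.61914352, -3.07946873,  0.00320738]), 'wrist_force': array([ 1.2458465 , -1.26813632, -0.15381455]), 'torque': array([-0.05464889,  0.00223817,  0.02850602]), 'grip_force': 0.0, 'width': 1.0015769263267813}
```

View pics/scene0.png

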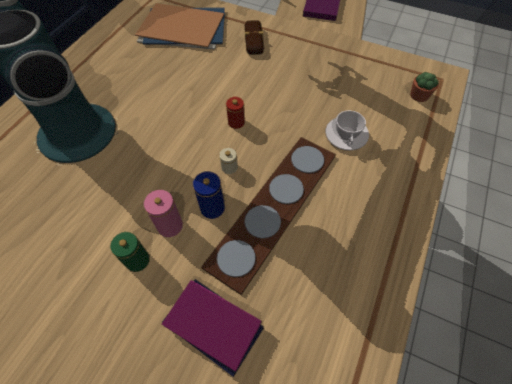

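View pics/top0.png

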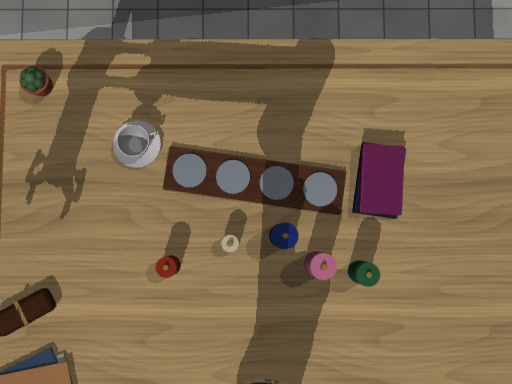

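The top view (up is +x, left is +y) shows the coasters at about (189,170), (233,177), (276,183) and (320,189). The teacup is at the left (137,145) and the books at the right (380,180). The canisters are red (167,267), cream (230,243), navy (285,236) and green (367,274), with a pink look-alike at (322,266). So the order is a=navy, b=green, c=red, d=cream.

```bash
cat > h.py <<'E'
from workcell import bot
import numpy as np, cv2
from scipy.optimize import least_squares
DIM=dict(navy=(.031,.117),green=(.028,.097),red=(.025,.077),cream=(.022,.057))
def proj(X,i):
    f=192/np.tan(np.radians(i["vertical_fov"])/2); c=np.asarray(X)@np.array(i["R"]).T+i["t"]
    return c[:,:2]/c[:,2:]*f+[i["cx"],i["cy"]]
def ray(uv,z,i):
    f=192/np.tan(np.radians(i["vertical_fov"])/2); R=np.array(i["R"]); C=-R.T@i["t"]
    d=R.T@np.r_[(np.asarray(uv)-[i["cx"],i["cy"]])/f,1]; return C+d*(z-C[2])/d[2]
a=np.linspace(0,2*np.pi,60)
def cyl(x,y,r,z0,z1):
    ring=lambda r,z:np.c_[x+r*np.cos(a),y+r*np.sin(a),0*a+z]
    return np.r_[ring(r,z0),ring(r,z1)]
def cen_poly(x,y,r,z0,z1,i):
    h=cv2.convexHull(proj(cyl(x,y,r,z0,z1),i).astype(np.float32)); m=cv2.moments(h)
    return np.array([m["m10"],m["m01"]])/m["m00"], m["m00"]
def cen_mask(m):
    v,u=np.nonzero(m); return np.array([u.mean(),v.mean()]),len(u)
def fit(cm,r,z0,z1,i):
    x0=ray(cm,z1,i)[:2]
    s=least_squares(lambda p:cen_poly(*p,r,z0,z1,i)[0]-cm,x0,x_scale=.01); return s.x
E
python3 - <<'E'
from h import *
for n in("top","scene"):
    bot.read_camera(n); i=bot.camera_info(n)
    for c,(r,h) in DIM.items():
        for t in bot.trace("canister_"+c,n)[:2]:
            cm,A=cen_mask(t["mask"]); p=fit(cm,r,0,h,i); print(n,c,round(t["score"],2),cm.round(1),A,round(cen_poly(*p,r,0,h,i)[1]),p.round(4))
    for t in bot.trace("coaster_a",n)[:6]:
        cm,A=cen_mask(t["mask"]); p=fit(cm,.043,.012,.017,i); print(n,"coaster",round(t["score"],2),cm.round(1),A,round(cen_poly(*p,.043,.012,.017,i)[1]),p.round(4))
    for o in("teacup","books"):
        for t in bot.mark_of(o,n)[:1]: print(n,o,t["score"],ray(np.array(t["at"])[::-1]*[512,384],0,i).round(3))
E
```

```text
top navy 0.57 [320.7 264.6] 760 757 [ 0.3968 -0.1386]
top navy 0.55 [283.5 235.3] 629 638 [ 0.4656 -0.051 ]
top green 0.64 [363.2 272.6] 651 676 [ 0.3769 -0.242 ]
top red 0.88 [167.6 265.6] 435 452 [0.3935 0.2247]
top red 0.63 [283.5 235.1] 599 387 [ 0.466  -0.0536]
top cream 0.71 [229.5 242.9] 279 272 [0.4474 0.0759]
top coaster 0.74 [232. 176.] 841 930 [0.6133 0.0708]
top coaster 0.73 [189.3 169.8] 937 930 [0.6293 0.1777]
top coaster 0.71 [276.2 182.5] 916 933 [ 0.5969 -0.0396]
top coaster 0.65 [319.8 188.8] 885 940 [ 0.5808 -0.1481]
top teacup 0.74 [0.691 0.302 0.   ]
top books 0.7 [ 0.607 -0.287  0.   ]
scene navy 0.83 [208.9 193.7] 1158 1178 [ 0.4649 -0.0517]
scene navy 0.61 [163.4 212.8] 1209 1283 [ 0.3966 -0.1387]
scene green 0.71 [129.9 251.4] 1128 1101 [ 0.3768 -0.2446]
scene red 0.8 [235.5 111.9] 515 536 [0.3928 0.2253]
scene cream 0.62 [228.4 160.6] 394 407 [0.4478 0.0741]
scene coaster 0.84 [307.4 158.8] 708 700 [0.6288 0.1783]
scene coaster 0.63 [235.8 258. ] 1024 1119 [ 0.5809 -0.1489]
scene coaster 0.6 [262.8 221.1] 903 947 [ 0.5976 -0.0391]
scene teacup 0.79 [0.699 0.313 0.   ]
scene books 0.76 [ 0.606 -0.299  0.   ]
```

Call:
servo_tool(
  series=[
    [0.15, -0.45, 0, 0, 0, -0.07, 0],
    [0.29, -0.88, 0, 0, 0, -0.14, 0],
    [0.29, -0.88, 0, 0, 0, -0.14, 0],
    [0.29, -0.88, 0, 0, 0, -0.14, 0],
  ],
  newtons=30,
)

```text
time: 1.3
tool_pos: [0.3054, 0.4865, 0.2311]
tcp_rot: [1.284, 2.866, -0.003]
wrist_force: [0.0, 1.0, -0.4]
width: 0.999
grip_force: 0.0
```

Call:
servo_tool(
  series=[
    [0.29, -0.88, 0, 0, 0, -0.14, 0],
    [0.29, -0.88, 0, 0, 0, -0.14, 0],
    [0.29, -0.88, 0, 0, 0, -0.14, 0],
    [0.29, -0.88, 0, 0, 0, -0.14, 0],
  ],
)

```text
time: 1.7
tool_pos: [0.3489, 0.3557, 0.2315]
tcp_rot: [1.877, 2.518, -0.0]
wrist_force: [-0.4, 0.8, -1.2]
width: 1.002
grip_force: 0.0
```

Call:
servo_tool(
  series=[
    [0.29, -0.88, 0, 0, 0, -0.14, 0],
    [0.29, -0.88, 0, 0, 0, -0.14, 0],
    [0.29, -0.88, 0, 0, 0, -0.14, 0],
    [0.29, -0.88, 0, 0, 0, -0.14, 0],
    [0.29, -0.88, 0, 0, 0, -0.14, 0],
    [0.29, -0.88, 0, 0, 0, -0.14, 0],
  ],
)

```text
time: 2.3
tool_pos: [0.3914, 0.228, 0.2315]
tcp_rot: [-2.374, -2.057, -0.001]
wrist_force: [-0.8, -0.5, 0.1]
width: 0.998
grip_force: 0.0
```

Run:
```python
from h import *
i=bot.camera_info("wrist");im=bot.read_camera("wrist");cv2.imwrite("pics/w1.png",im[:,:,::-1]);print(i)
for k in range(3):print(bot.read_state()["tool_pos"])
for t in bot.mark_of("canister_red","wrist")[:2]:print(t)
```

```text
{'vertical_fov': 65.70646984690485, 'cx': 251.8348284772064, 'cy': 191.6866016332012, 'R': array([[ 9.90014396e-01, -1.40965305e-01, -5.26874844e-04],
       [-1.33417231e-01, -9.38197081e-01,  3.19352594e-01],
       [-4.55119483e-02, -3.16093371e-01, -9.47635818e-01]]), 't': array([-0.35628146,  0.2248337 ,  0.4703076 ])}
[0.39123922 0.22807281 0.23142691]
[0.39123922 0.22807281 0.23142691]
[0.39123922 0.22807281 0.23142691]
{'at': [0.4294, 0.4918], 'score': 0.77}
```

View pics/w1.png

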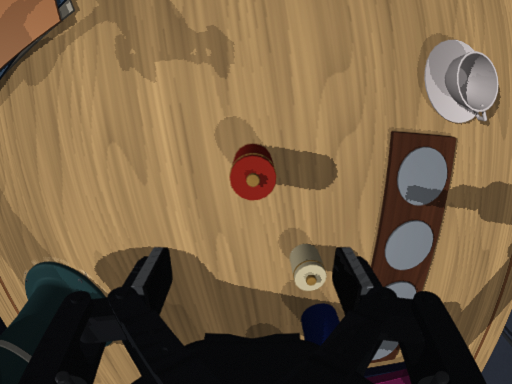

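The wrist picture shows the red knob at about (253,180), the cream one at (311,281), and coaster ellipses a at (422,177) and b at (409,246). I'll turn these into positions with the fisheye model.

```bash
cat >> h.py <<'E'
def wray(uv,z,i):
    f=192/np.tan(np.radians(i["vertical_fov"])/2); R=np.array(i["R"]); C=-R.T@i["t"]
    v=np.asarray(uv)-[i["cx"],i["cy"]]; r=np.hypot(*v); th=r/f
    d=R.T@np.r_[v/r*np.sin(th),np.cos(th)]; return (C+d*(z-C[2])/d[2])[:2]
def knob(im,uv0,w=14):   # brass blob near uv0
    u,v=map(int,uv0); p=cv2.cvtColor(im[v-w:v+w,u-w:u+w],cv2.COLOR_RGB2HSV)
    m=(p[...,0]>14)&(p[...,0]<26)&(p[...,1]>110)
    y,x=np.nonzero(m); return np.array([x.mean()+u-w,y.mean()+v-w]),m.sum()
def wproj(X,i):
    f=192/np.tan(np.radians(i["vertical_fov"])/2); c=np.asarray(X)@np.array(i["R"]).T+i["t"]
    r=np.hypot(c[:,0],c[:,1]); th=np.arctan2(r,c[:,2]); return c[:,:2]/r[:,None]*(th*f)[:,None]+[i["cx"],i["cy"]]
E
python3 - <<'E'
from h import *
i=bot.camera_info("wrist");im=cv2.imread("pics/w1.png")[:,:,::-1].copy()
k,n=knob(im,(253,180),10);print(k,n,wray(k,.083,i))
k,n=knob(im,(311,281),10);print(k,n,wray(k,.063,i))
for uv in((422,177),(409,246)):print(wray(uv,.017,i))
E
```

```text
[252.640625 179.640625] 128 [0.39248408 0.22511336]
[311.6122449  281.15306122] 98 [0.44810123 0.07433297]
[0.62539338 0.1784214 ]
[0.61102323 0.07052206]
```

Call:
servo_tool(
  series=[
    [0.01, -0.02, -0.25, 0, 0, 0, 0],
    [0.01, -0.02, -0.55, 0, 0, 0, 0],
    [0.01, -0.02, -0.8, 0, 0, 0, 0],
    [0.01, -0.02, -0.9, 0, 0, 0, 0],
    [0.01, -0.02, -0.9, 0, 0, 0, 0],
  ],
)

```text
time: 2.9
tool_pos: [0.3899, 0.2234, 0.0931]
tcp_rot: [-2.373, -2.056, 0.01]
wrist_force: [-1.8, -0.0, -0.9]
width: 1.002
grip_force: 0.0
```

Call:
servo_tool(
  series=[
    [0, 0, -0.15, 0, 0, 0, 0],
    [0, 0, -0.3, 0, 0, 0, 0],
    [0, 0, -0.44, 0, 0, 0, 0],
    [0, 0, -0.44, 0, 0, 0, 0],
    [0, 0, -0.44, 0, 0, 0, 0],
  ],
)

```text
time: 3.4
tool_pos: [0.3935, 0.2245, 0.0313]
tcp_rot: [2.376, 2.055, 0.002]
wrist_force: [0.3, 0.0, 0.5]
width: 0.999
grip_force: 0.0
```

Call:
servo_tool(
  series=[
    [0, 0, 0, 0, 0, 0, 0.2],
    [0, 0, 0, 0, 0, 0, 0.3],
    [0, 0, 0, 0, 0, 0, 0.4],
    [0, 0, 0, 0, 0, 0, 0.5],
    [0, 0, 0, 0, 0, 0, 0.6],
    [0, 0, 0, 0, 0, 0, 0.7],
    [0, 0, 0, 0, 0, 0, 0.7],
  ],
  newtons=35,
)

```text
time: 4.1
tool_pos: [0.3933, 0.224, 0.0314]
tcp_rot: [-2.377, -2.054, -0.002]
wrist_force: [-2.3, -0.1, 6.4]
width: 0.577
grip_force: 35.7
```

Call:
servo_tool(
  series=[
    [0, 0, 0.05, 0, 0, 0, 0.7],
    [0, 0, 0.15, 0, 0, 0, 0.7],
    [0, 0, 0.35, 0, 0, 0, 0.7],
    [0, 0, 0.6, 0, 0, 0, 0.7],
    [0, 0, 0.85, 0, 0, 0, 0.7],
    [0, 0, 0.95, 0, 0, 0, 0.7],
    [0, 0, 0.95, 0, 0, 0, 0.7],
  ],
)

```text
time: 4.8
tool_pos: [0.395, 0.2245, 0.1764]
tcp_rot: [2.376, 2.053, 0.011]
wrist_force: [0.4, 0.8, -1.7]
width: 0.574
grip_force: 36.7
```

Call:
servo_tool(
  series=[
    [0.08, -0.1, 0, 0, 0, 0, 0.7],
    [0.22, -0.28, 0, 0, 0, 0, 0.7],
    [0.4, -0.52, 0, 0, 0, 0, 0.7],
    [0.58, -0.75, 0, 0, 0, 0, 0.7],
    [0.68, -0.88, 0, 0, 0, 0, 0.7],
  ],
)

```text
time: 5.3
tool_pos: [0.4952, 0.0889, 0.171]
tcp_rot: [-2.378, -2.052, 0.003]
wrist_force: [0.6, 0.9, -1.2]
width: 0.578
grip_force: 36.9
```

Call:
servo_tool(
  series=[
    [0.15, -0.2, 0, 0, 0, 0, 0.7],
    [0.33, -0.42, 0, 0, 0, 0, 0.7],
    [0.5, -0.65, 0, 0, 0, 0, 0.7],
    [0.62, -0.8, 0, 0, 0, 0, 0.7],
    [0.68, -0.88, 0, 0, 0, 0, 0.7],
    [0.68, -0.88, -0.1, 0, 0, 0, 0.7],
    [0.68, -0.88, -0.3, 0, 0, 0, 0.7],
    [0.68, -0.88, -0.5, 0, 0, 0, 0.7],
    [0.68, -0.88, -0.6, 0, 0, 0, 0.7],
    [0.68, -0.88, -0.6, 0, 0, 0, 0.7],
    [0.68, -0.88, -0.6, 0, 0, 0, 0.7],
  ],
)

```text
time: 6.4
tool_pos: [0.5964, -0.0396, 0.0827]
tcp_rot: [-2.376, -2.055, 0.001]
wrist_force: [-0.0, 0.2, -1.5]
width: 0.577
grip_force: 36.9
```

Run:
```python
from h import *
print(bot.read_state()["tool_pos"],bot.read_state()["tcp_rot"])
im=bot.read_camera("top"); i=bot.camera_info("top");cv2.imwrite("pics/t1.png",im[:,:,::-1])
im=bot.read_camera("scene");cv2.imwrite("pics/s1.png",im[:,:,::-1])
im=bot.read_camera("wrist");cv2.imwrite("pics/w2.png",im[:,:,::-1])
```

```text
[ 0.59639111 -0.03963116  0.08266219] [-2.37555989e+00 -2.05474579e+00  6.86318914e-04]
```

View pics/w2.png

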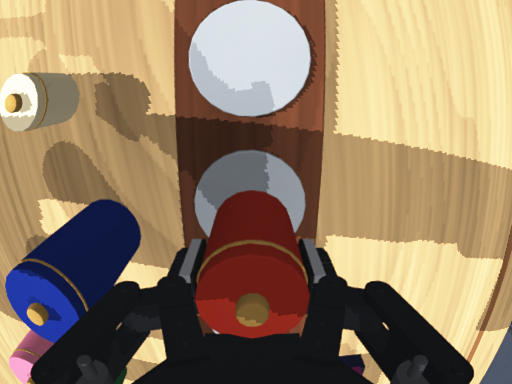

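Red is held upright above coaster c: the coaster spans columns 195–305 and the tin about 197–308, so it is centred. Lowering gently.

Call:
servo_tool(
  series=[
    [0, 0, -0.06, 0, 0, 0, 0.7],
    [0, 0, -0.12, 0, 0, 0, 0.7],
    [0, 0, -0.17, 0, 0, 0, 0.7],
    [0, 0, -0.19, 0, 0, 0, 0.7],
    [0, 0, -0.205, 0, 0, 0, 0.7],
    [0, 0, -0.215, 0, 0, 0, 0.7],
    [0, 0, -0.22, 0, 0, 0, 0.7],
    [0, 0, -0.225, 0, 0, 0, 0.7],
    [0, 0, -0.225, 0, 0, 0, 0.7],
  ],
)

```text
time: 7.45
tool_pos: [0.597, -0.0405, 0.0492]
tcp_rot: [2.377, 2.054, 0.0]
wrist_force: [0.1, -0.2, -1.9]
width: 0.576
grip_force: 36.9
```

Call:
servo_tool(
  series=[
    [0, 0, -0.004, 0, 0, 0, 0.7],
    [0, 0, -0.008, 0, 0, 0, 0.7],
    [0, 0, -0.008, 0, 0, 0, 0.7],
  ],
)

```text
time: 7.75
tool_pos: [0.5971, -0.0405, 0.0485]
tcp_rot: [2.377, 2.054, 0.0]
wrist_force: [-2.0, -0.2, 2.7]
width: 0.577
grip_force: 37.3
```

Contact. Releasing, then rising.

Call:
servo_tool(
  series=[
    [0, 0, 0, 0, 0, 0, 0.4],
    [0, 0, 0, 0, 0, 0, 0.3],
    [0, 0, 0, 0, 0, 0, 0.15],
    [0, 0, 0, 0, 0, 0, 0],
    [0, 0, 0, 0, 0, 0, 0],
    [0, 0, 0, 0, 0, 0, 0],
    [0, 0, 0.1, 0, 0, 0, 0],
    [0, 0, 0.4, 0, 0, 0, 0],
    [0, 0, 0.7, 0, 0, 0, 0],
    [0, 0, 0.95, 0, 0, 0, 0],
    [0, 0, 0.95, 0, 0, 0, 0],
  ],
)

```text
time: 8.85
tool_pos: [0.6018, -0.041, 0.1995]
tcp_rot: [2.369, 2.047, 0.015]
wrist_force: [0.9, 1.1, 0.6]
width: 1.0
grip_force: 0.0
```

Call:
servo_tool(
  series=[
    [-0.2, 0.15, 0.05, 0, 0, 0, 0],
    [-0.5, 0.38, 0.05, 0, 0, 0, 0],
    [-0.8, 0.61, 0, 0, 0, 0, 0],
    [-0.995, 0.763, -0.1, 0, 0, 0, 0],
    [-0.995, 0.763, -0.3, 0, 0, 0, 0],
    [-0.995, 0.763, -0.5, 0, 0, 0, 0],
    [-0.995, 0.763, -0.5, 0, 0, 0, 0],
    [-0.995, 0.763, -0.5, 0, 0, 0, 0],
    [-0.995, 0.763, -0.5, 0, 0, 0, 0],
  ],
)

```text
time: 9.75
tool_pos: [0.4493, 0.074, 0.1172]
tcp_rot: [2.376, 2.053, 0.004]
wrist_force: [0.2, 0.5, -0.2]
width: 1.001
grip_force: 0.0
```

Run:
```python
from h import *
print(bot.read_state()["tool_pos"])
i=bot.camera_info("wrist");im=bot.read_camera("wrist");cv2.imwrite("pics/w3.png",im[:,:,::-1])
uv=wproj(np.array([[.4477,.0745,.064]]),i)[0];k,n=knob(im,uv,16);print(uv,k,n,wray(k,.063,i))
it=bot.camera_info("top");im=bot.read_camera("top")
for t in bot.trace("canister_red","top")[:1]:
    cm,A=cen_mask(t["mask"]);print("red",A,fit(cm,.025,.017,.094,it))
```

```text
[0.44926977 0.07397698 0.11719107]
[247.92100543 213.26141064] [247.83392226 211.07773852] 283 [0.4478178  0.07576749]
red 366 [ 0.5965933 -0.039191 ]
```

Red is centred on c at (0.597, −0.039), and cream is at (0.448, 0.075).

Call:
servo_tool(
  series=[
    [-0.01, 0.005, -0.2, 0, 0, 0, 0],
    [-0.01, 0.005, -0.4, 0, 0, 0, 0],
    [-0.01, 0.005, -0.55, 0, 0, 0, 0],
    [-0.01, 0.005, -0.65, 0, 0, 0, 0],
    [-0.01, 0.005, -0.65, 0, 0, 0, 0],
    [-0.01, 0.005, -0.65, 0, 0, 0, 0.3],
    [-0.01, 0.005, -0.65, 0, 0, 0, 0.4],
    [-0.01, 0.005, -0.65, 0, 0, 0, 0.5],
    [-0.01, 0.005, -0.65, 0, 0, 0, 0.6],
    [-0.01, 0.005, -0.65, 0, 0, 0, 0.7],
    [-0.01, 0.005, -0.65, 0, 0, 0, 0.8],
    [-0.01, 0.005, -0.65, 0, 0, 0, 0.8],
  ],
)

```text
time: 11.1
tool_pos: [0.4475, 0.0749, 0.0194]
tcp_rot: [2.376, 2.053, 0.004]
wrist_force: [-0.4, -0.1, 6.0]
width: 0.503
grip_force: 35.7
```

Call:
servo_tool(
  series=[
    [0, 0, 0.05, 0, 0, 0, 0.8],
    [0, 0, 0.15, 0, 0, 0, 0.8],
    [0, 0, 0.35, 0, 0, 0, 0.8],
    [0, 0, 0.6, 0, 0, 0, 0.8],
    [0, 0, 0.85, 0, 0, 0, 0.8],
    [0, 0, 1, 0, 0, 0, 0.8],
    [0, 0, 1, 0, 0, 0, 0.8],
  ],
)

```text
time: 11.8
tool_pos: [0.4491, 0.0751, 0.1724]
tcp_rot: [2.373, 2.051, 0.011]
wrist_force: [0.5, -0.6, -0.9]
width: 0.506
grip_force: 35.9
```

Call:
servo_tool(
  series=[
    [0.05, -0.09, 0, 0, 0, 0, 0.8],
    [0.14, -0.24, 0, 0, 0, 0, 0.8],
    [0.26, -0.44, 0, 0, 0, 0, 0.8],
    [0.38, -0.64, 0, 0, 0, 0, 0.8],
    [0.445, -0.745, 0, 0, 0, 0, 0.8],
  ],
)

```text
time: 12.3
tool_pos: [0.5128, -0.0388, 0.1662]
tcp_rot: [-2.377, -2.052, 0.003]
wrist_force: [0.0, 0.2, -1.6]
width: 0.506
grip_force: 36.0
```

Call:
servo_tool(
  series=[
    [0.13, -0.21, 0, 0, 0, 0, 0.8],
    [0.25, -0.42, 0, 0, 0, 0, 0.8],
    [0.36, -0.61, 0, 0, 0, 0, 0.8],
    [0.43, -0.71, 0, 0, 0, 0, 0.8],
    [0.445, -0.745, 0, 0, 0, 0, 0.8],
    [0.445, -0.745, -0.15, 0, 0, 0, 0.8],
    [0.445, -0.745, -0.4, 0, 0, 0, 0.8],
    [0.445, -0.745, -0.6, 0, 0, 0, 0.8],
    [0.445, -0.745, -0.75, 0, 0, 0, 0.8],
    [0.445, -0.745, -0.8, 0, 0, 0, 0.8],
    [0.445, -0.745, -0.8, 0, 0, 0, 0.8],
    [0.445, -0.745, -0.8, 0, 0, 0, 0.8],
  ],
)

```text
time: 13.5
tool_pos: [0.5803, -0.1484, 0.0489]
tcp_rot: [2.376, 2.054, 0.001]
wrist_force: [0.6, 0.3, -0.5]
width: 0.504
grip_force: 36.0
```

Call:
servo_tool(
  series=[
    [0.005, 0, -0.03, 0, 0, 0, 0.8],
    [0.005, 0, -0.05, 0, 0, 0, 0.8],
    [0.005, 0, -0.065, 0, 0, 0, 0.8],
    [0.005, 0, -0.072, 0, 0, 0, 0.8],
    [0.005, 0, -0.078, 0, 0, 0, 0.8],
    [0.005, 0, -0.083, 0, 0, 0, 0.8],
    [0.005, 0, -0.083, 0, 0, 0, 0.8],
  ],
)

```text
time: 14.2
tool_pos: [0.5803, -0.1488, 0.0365]
tcp_rot: [-2.377, -2.054, 0.0]
wrist_force: [-3.9, 1.0, 5.4]
width: 0.502
grip_force: 36.7
```

Call:
servo_tool(
  series=[
    [0, 0, 0, 0, 0, 0, 0.5],
    [0, 0, 0, 0, 0, 0, 0.4],
    [0, 0, 0, 0, 0, 0, 0.2],
    [0, 0, 0, 0, 0, 0, 0],
    [0, 0, 0, 0, 0, 0, 0],
    [0, 0, 0, 0, 0, 0, 0],
    [0, 0, 0, 0, 0, 0, 0],
    [0, 0, 0.1, 0, 0, 0, 0],
    [0, 0, 0.4, 0, 0, 0, 0],
    [0, 0, 0.7, 0, 0, 0, 0],
    [0, 0, 1, 0, 0, 0, 0],
    [0, 0, 1, 0, 0, 0, 0],
  ],
)

```text
time: 15.4
tool_pos: [0.5857, -0.1503, 0.1956]
tcp_rot: [2.367, 2.045, 0.014]
wrist_force: [1.0, -0.1, 1.0]
width: 1.002
grip_force: 0.0
```

Call:
servo_tool(
  series=[
    [-0.2, 0.17, 0.05, 0, 0, 0, 0],
    [-0.45, 0.38, 0.05, 0, 0, 0, 0],
    [-0.65, 0.55, 0.05, 0, 0, 0, 0],
    [-0.77, 0.65, 0.05, 0, 0, 0, 0],
    [-0.77, 0.65, 0.05, 0, 0, 0, 0],
    [-0.77, 0.65, 0.05, 0, 0, 0, 0],
    [-0.77, 0.65, 0.05, 0, 0, 0, 0],
  ],
)

```text
time: 16.1
tool_pos: [0.466, -0.0518, 0.1936]
tcp_rot: [2.376, 2.053, 0.001]
wrist_force: [0.8, -0.5, -0.3]
width: 0.997
grip_force: 0.0
```

Run:
```python
from h import *
print(bot.read_state()["tool_pos"])
i=bot.camera_info("wrist");im=bot.read_camera("wrist");cv2.imwrite("pics/w4.png",im[:,:,::-1])
uv=wproj(np.array([[.4652,-.0513,.124]]),i)[0];k,n=knob(im,uv,16);print(uv,k,n,wray(k,.123,i))
it=bot.camera_info("top");im=bot.read_camera("top")
for t in bot.trace("canister_cream","top")[:1]:
    cm,A=cen_mask(t["mask"]);print("cream",A,fit(cm,.022,.017,.074,it))
it=bot.camera_info("scene");im=bot.read_camera("scene")
for t in bot.trace("canister_cream","scene")[:1]:
    cm,A=cen_mask(t["mask"]);print("cream",A,fit(cm,.022,.017,.074,it))
```

```text
[ 0.46596651 -0.05181627  0.1935901 ]
[249.2602318  204.72328222] [250.42372881 204.28389831] 236 [ 0.46607179 -0.05145406]
cream 312 [ 0.58136316 -0.14790374]
cream 482 [ 0.58100988 -0.1488031 ]
```

Cream is centred on d, and I'm above navy.

Call:
servo_tool(
  series=[
    [0, 0.003, -0.2, 0, 0, 0, 0],
    [0, 0.003, -0.45, 0, 0, 0, 0],
    [0, 0.003, -0.65, 0, 0, 0, 0],
    [0, 0.003, -0.8, 0, 0, 0, 0],
    [0, 0.003, -0.85, 0, 0, 0, 0],
    [0, 0.003, -0.85, 0, 0, 0, 0],
    [0, 0.003, -0.85, 0, 0, 0, 0.2],
    [0, 0.003, -0.85, 0, 0, 0, 0.3],
    [0, 0.003, -0.85, 0, 0, 0, 0.4],
    [0, 0.003, -0.85, 0, 0, 0, 0.5],
    [0, 0.003, -0.85, 0, 0, 0, 0.6],
    [0, 0.003, -0.85, 0, 0, 0, 0.6],
  ],
  newtons=40,
)

```text
time: 17.55
tool_pos: [0.4662, -0.051, 0.0671]
tcp_rot: [2.375, 2.053, 0.003]
wrist_force: [-1.4, 1.0, 7.3]
width: 0.717
grip_force: 43.5
```

Call:
servo_tool(
  series=[
    [0, 0, 0.05, 0, 0, 0, 0.6],
    [0, 0, 0.15, 0, 0, 0, 0.6],
    [0, 0, 0.35, 0, 0, 0, 0.6],
    [0, 0, 0.6, 0, 0, 0, 0.6],
    [0, 0, 0.7, 0, 0, 0, 0.6],
    [0, 0, 0.7, 0, 0, 0, 0.6],
  ],
)

```text
time: 18.15
tool_pos: [0.4671, -0.0511, 0.1738]
tcp_rot: [2.373, 2.051, 0.007]
wrist_force: [0.5, -0.1, -2.9]
width: 0.717
grip_force: 44.4
```

Call:
servo_tool(
  series=[
    [0.06, 0.09, 0, 0, 0, 0, 0.6],
    [0.17, 0.24, 0, 0, 0, 0, 0.6],
    [0.31, 0.44, 0, 0, 0, 0, 0.6],
    [0.45, 0.63, 0, 0, 0, 0, 0.6],
    [0.543, 0.764, 0, 0, 0, 0, 0.6],
  ],
)

```text
time: 18.65
tool_pos: [0.5461, 0.0654, 0.1684]
tcp_rot: [-2.375, -2.054, 0.003]
wrist_force: [-0.7, -0.9, -2.5]
width: 0.718
grip_force: 44.4
```

Call:
servo_tool(
  series=[
    [0.15, 0.21, 0, 0, 0, 0, 0.6],
    [0.3, 0.42, 0, 0, 0, 0, 0.6],
    [0.43, 0.61, 0, 0, 0, 0, 0.6],
    [0.52, 0.73, 0, 0, 0, 0, 0.6],
    [0.543, 0.764, 0, 0, 0, 0, 0.6],
    [0.543, 0.764, -0.1, 0, 0, 0, 0.6],
    [0.543, 0.764, -0.25, 0, 0, 0, 0.6],
    [0.543, 0.764, -0.4, 0, 0, 0, 0.6],
    [0.543, 0.764, -0.5, 0, 0, 0, 0.6],
    [0.543, 0.764, -0.5, 0, 0, 0, 0.6],
    [0.543, 0.764, -0.5, 0, 0, 0, 0.6],
  ],
)

```text
time: 19.75
tool_pos: [0.6271, 0.1776, 0.0947]
tcp_rot: [-2.377, -2.053, 0.002]
wrist_force: [0.7, 0.7, -1.2]
width: 0.715
grip_force: 44.5
```

Call:
servo_tool(
  series=[
    [0.01, 0.003, -0.02, 0, 0, 0, 0.6],
    [0.01, 0.003, -0.04, 0, 0, 0, 0.6],
    [0.01, 0.003, -0.053, 0, 0, 0, 0.6],
    [0.01, 0.003, -0.06, 0, 0, 0, 0.6],
    [0.01, 0.003, -0.065, 0, 0, 0, 0.6],
    [0.01, 0.003, -0.069, 0, 0, 0, 0.6],
    [0.01, 0.003, -0.069, 0, 0, 0, 0.6],
  ],
)

```text
time: 20.45
tool_pos: [0.6292, 0.1789, 0.0849]
tcp_rot: [-2.377, -2.054, 0.0]
wrist_force: [0.1, -0.1, -2.2]
width: 0.714
grip_force: 44.5
```

Call:
servo_tool(
  series=[
    [0, 0, -0.004, 0, 0, 0, 0.6],
    [0, 0, -0.008, 0, 0, 0, 0.6],
    [0, 0, -0.008, 0, 0, 0, 0.6],
  ],
)

```text
time: 20.75
tool_pos: [0.6294, 0.179, 0.0843]
tcp_rot: [2.377, 2.054, 0.001]
wrist_force: [-1.8, 0.6, 1.4]
width: 0.713
grip_force: 44.7
```

Call:
servo_tool(
  series=[
    [0, 0, 0, 0, 0, 0, 0.3],
    [0, 0, 0, 0, 0, 0, 0.2],
    [0, 0, 0, 0, 0, 0, 0.1],
    [0, 0, 0, 0, 0, 0, 0],
    [0, 0, 0, 0, 0, 0, 0],
    [0, 0, 0, 0, 0, 0, 0],
    [0, 0, 0, 0, 0, 0, 0],
    [0, 0, 0.1, 0, 0, 0, 0],
    [0, 0, 0.3, 0, 0, 0, 0],
    [0, 0, 0.6, 0, 0, 0, 0],
    [0, 0, 0.85, 0, 0, 0, 0],
    [0, 0, 0.85, 0, 0, 0, 0],
  ],
)

```text
time: 21.95
tool_pos: [0.6339, 0.18, 0.2211]
tcp_rot: [2.372, 2.05, 0.02]
wrist_force: [1.0, 1.2, 0.4]
width: 1.002
grip_force: 0.0
```

Call:
servo_tool(
  series=[
    [-0.15, -0.25, 0, 0, 0, 0, 0],
    [-0.3, -0.5, 0, 0, 0, 0, 0],
    [-0.45, -0.75, 0, 0, 0, 0, 0],
    [-0.56, -0.94, 0, 0, 0, 0, 0],
  ],
)

```text
time: 22.35
tool_pos: [0.5437, 0.0362, 0.2117]
tcp_rot: [2.377, 2.054, -0.001]
wrist_force: [0.4, -0.3, 1.0]
width: 0.997
grip_force: 0.0
```

Call:
servo_tool(
  series=[
    [-0.15, -0.25, 0, 0, 0, 0, 0],
    [-0.3, -0.5, 0, 0, 0, 0, 0],
    [-0.45, -0.75, 0, 0, 0, 0, 0],
    [-0.56, -0.94, 0, 0, 0, 0, 0],
  ],
)

```text
time: 22.75
tool_pos: [0.4597, -0.1048, 0.2119]
tcp_rot: [2.377, 2.053, -0.0]
wrist_force: [0.7, -0.3, 1.5]
width: 1.002
grip_force: 0.0
```

Call:
servo_tool(
  series=[
    [-0.15, -0.25, 0, 0, 0, 0, 0],
    [-0.3, -0.5, 0, 0, 0, 0, 0],
    [-0.45, -0.75, 0, 0, 0, 0, 0],
    [-0.56, -0.94, 0, 0, 0, 0, 0],
    [-0.56, -0.94, 0, 0, 0, 0, 0],
    [-0.56, -0.94, 0, 0, 0, 0, 0],
    [-0.56, -0.94, 0, 0, 0, 0, 0],
  ],
)

```text
time: 23.45
tool_pos: [0.3776, -0.2435, 0.2115]
tcp_rot: [2.377, 2.055, 0.001]
wrist_force: [0.3, -0.6, 0.0]
width: 0.999
grip_force: 0.0
```

Run:
```python
from h import *
print(bot.read_state()["tool_pos"])
i=bot.camera_info("wrist");im=bot.read_camera("wrist");cv2.imwrite("pics/w5.png",im[:,:,::-1])
uv=wproj(np.array([[.377,-.2433,.104]]),i)[0];k,n=knob(im,uv,16);print(uv,k,n,wray(k,.103,i))
for c in("top","scene"):
  it=bot.camera_info(c);im=bot.read_camera(c)
  for t in bot.trace("canister_navy",c)[:2]:
    cm,A=cen_mask(t["mask"]);print("navy",A,fit(cm,.031,.017,.134,it))
```

```text
[ 0.37764843 -0.24352276  0.21153238]
[249.93673376 189.5833662 ] [249.67553191 189.64893617] 188 [ 0.37670754 -0.24365291]
navy 730 [0.62925456 0.17814115]
navy 710 [ 0.39889362 -0.13396262]
navy 1237 [ 0.40567035 -0.14520041]
navy 1101 [0.62915019 0.17779259]
```

View pics/w5.png

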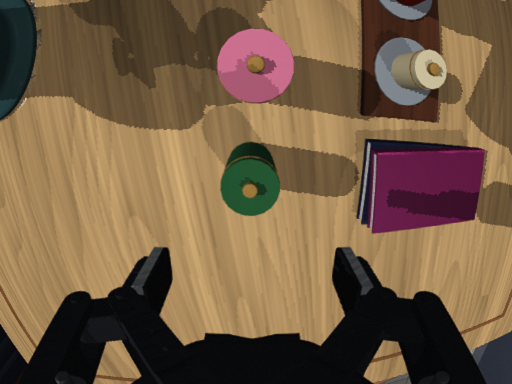

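Navy is centred on a. Green's knob is at (250,190), right under the gripper, and clear of pink (255,65) and the books. Descending.

Call:
servo_tool(
  series=[
    [-0.003, 0, -0.2, 0, 0, 0, 0],
    [-0.003, 0, -0.45, 0, 0, 0, 0],
    [-0.003, 0, -0.65, 0, 0, 0, 0],
    [-0.003, 0, -0.85, 0, 0, 0, 0],
    [-0.003, 0, -1, 0, 0, 0, 0],
    [-0.003, 0, -1, 0, 0, 0, 0],
  ],
)

```text
time: 24.3
tool_pos: [0.3743, -0.2417, 0.058]
tcp_rot: [-2.37, -2.05, 0.003]
wrist_force: [-0.0, 0.9, -0.3]
width: 0.999
grip_force: 0.0
```

Call:
servo_tool(
  series=[
    [0, 0, -0.08, 0, 0, 0, 0],
    [0, 0, -0.1, 0, 0, 0, 0],
    [0, 0, -0.1, 0, 0, 0, 0],
    [0, 0, -0.1, 0, 0, 0, 0.2],
    [0, 0, -0.1, 0, 0, 0, 0.3],
    [0, 0, -0.1, 0, 0, 0, 0.4],
    [0, 0, -0.1, 0, 0, 0, 0.5],
    [0, 0, -0.1, 0, 0, 0, 0.6],
    [0, 0, -0.1, 0, 0, 0, 0.65],
    [0, 0, -0.1, 0, 0, 0, 0.65],
  ],
)

```text
time: 25.3
tool_pos: [0.3768, -0.2445, 0.0472]
tcp_rot: [2.377, 2.054, -0.0]
wrist_force: [-3.2, 1.0, 6.1]
width: 0.645
grip_force: 41.4
```

Call:
servo_tool(
  series=[
    [0, 0, 0.05, 0, 0, 0, 0.65],
    [0, 0, 0.15, 0, 0, 0, 0.65],
    [0, 0, 0.35, 0, 0, 0, 0.65],
    [0, 0, 0.6, 0, 0, 0, 0.65],
    [0, 0, 0.85, 0, 0, 0, 0.65],
    [0, 0, 0.95, 0, 0, 0, 0.65],
    [0, 0, 0.95, 0, 0, 0, 0.65],
  ],
)

```text
time: 26.0
tool_pos: [0.3786, -0.2454, 0.1922]
tcp_rot: [2.372, 2.05, 0.003]
wrist_force: [1.0, -0.2, -2.6]
width: 0.643
grip_force: 43.3
```

Call:
servo_tool(
  series=[
    [0.1, 0.05, 0, 0, 0, 0, 0.65],
    [0.3, 0.2, 0, 0, 0, 0, 0.65],
    [0.45, 0.42, 0, 0, 0, 0, 0.65],
    [0.5, 0.6, 0, 0, 0, 0, 0.65],
    [0.524, 0.697, 0, 0, 0, 0, 0.65],
  ],
)

```text
time: 26.5
tool_pos: [0.4547, -0.1371, 0.1864]
tcp_rot: [-2.372, -2.053, 0.002]
wrist_force: [-0.4, -0.8, -3.0]
width: 0.644
grip_force: 43.5
```

Call:
servo_tool(
  series=[
    [0.13, 0.17, 0, 0, 0, 0, 0.65],
    [0.26, 0.35, 0, 0, 0, 0, 0.65],
    [0.39, 0.52, 0, 0, 0, 0, 0.65],
    [0.524, 0.697, 0, 0, 0, 0, 0.65],
  ],
)

```text
time: 26.9
tool_pos: [0.5331, -0.0338, 0.1864]
tcp_rot: [-2.375, -2.052, 0.004]
wrist_force: [0.7, -0.0, -2.5]
width: 0.65
grip_force: 43.5
```

Call:
servo_tool(
  series=[
    [0.14, 0.19, 0, 0, 0, 0, 0.65],
    [0.29, 0.38, 0, 0, 0, 0, 0.65],
    [0.42, 0.56, 0, 0, 0, 0, 0.65],
    [0.5, 0.66, 0, 0, 0, 0, 0.65],
    [0.524, 0.697, 0, 0, 0, 0, 0.65],
    [0.524, 0.697, 0, 0, 0, 0, 0.65],
    [0.524, 0.697, -0.15, 0, 0, 0, 0.65],
    [0.524, 0.697, -0.35, 0, 0, 0, 0.65],
    [0.524, 0.697, -0.55, 0, 0, 0, 0.65],
    [0.524, 0.697, -0.7, 0, 0, 0, 0.65],
    [0.524, 0.697, -0.75, 0, 0, 0, 0.65],
    [0.524, 0.697, -0.75, 0, 0, 0, 0.65],
    [0.524, 0.697, -0.75, 0, 0, 0, 0.65],
  ],
)

```text
time: 28.2
tool_pos: [0.6133, 0.0689, 0.0776]
tcp_rot: [2.377, 2.053, 0.002]
wrist_force: [0.1, 1.1, -2.6]
width: 0.648
grip_force: 43.6
```

Call:
servo_tool(
  series=[
    [0, 0, -0.03, 0, 0, 0, 0.65],
    [0, 0, -0.055, 0, 0, 0, 0.65],
    [0, 0, -0.07, 0, 0, 0, 0.65],
    [0, 0, -0.078, 0, 0, 0, 0.65],
    [0, 0, -0.083, 0, 0, 0, 0.65],
    [0, 0, -0.087, 0, 0, 0, 0.65],
    [0, 0, -0.087, 0, 0, 0, 0.65],
  ],
)

```text
time: 28.9
tool_pos: [0.6126, 0.0696, 0.0643]
tcp_rot: [-2.377, -2.054, 0.0]
wrist_force: [-3.6, 0.5, 6.0]
width: 0.647
grip_force: 44.2
```

Contact. Releasing, rising and backing off.

Call:
servo_tool(
  series=[
    [0, 0, 0, 0, 0, 0, 0.35],
    [0, 0, 0, 0, 0, 0, 0.25],
    [0, 0, 0, 0, 0, 0, 0.1],
    [0, 0, 0, 0, 0, 0, 0],
    [0, 0, 0, 0, 0, 0, 0],
    [0, 0, 0, 0, 0, 0, 0],
    [0, 0, 0, 0, 0, 0, 0],
    [0, 0, 0.1, 0, 0, 0, 0],
    [0, 0, 0.3, 0, 0, 0, 0],
    [0, 0, 0.6, 0, 0, 0, 0],
    [0, 0, 0.85, 0, 0, 0, 0],
    [0, 0, 1, 0, 0, 0, 0],
    [0, 0, 1, 0, 0, 0, 0],
  ],
)

```text
time: 30.2
tool_pos: [0.6159, 0.0698, 0.2201]
tcp_rot: [2.372, 2.05, 0.013]
wrist_force: [0.4, -0.9, 0.1]
width: 1.002
grip_force: 0.0
```

Call:
servo_tool(
  series=[
    [-0.3, 0, 0, 0, 0, 0, 0],
    [-0.6, 0, 0, 0, 0, 0, 0],
    [-0.9, 0, 0, 0, 0, 0, 0],
    [-1, 0, 0, 0, 0, 0, 0],
    [-1, 0, 0, 0, 0, 0, 0],
    [-1, 0, 0, 0, 0, 0, 0],
  ],
)

```text
time: 30.8
tool_pos: [0.4628, 0.0695, 0.2133]
tcp_rot: [2.376, 2.054, 0.001]
wrist_force: [0.7, 0.1, 0.5]
width: 1.003
grip_force: 0.0
```

Run:
```python
from h import *
for c in("top","scene"):
  it=bot.camera_info(c);im=bot.read_camera(c);cv2.imwrite(f"pics/{c}_end.png",im[:,:,::-1])
  for n,(r,h) in DIM.items():
   for t in bot.trace("canister_"+n,c)[:2]:
    cm,A=cen_mask(t["mask"]);p=fit(cm,r,.017,.017+h,it);print(c,n,A,round(cen_poly(*p,r,.017,.017+h,it)[1]),p.round(4))
  for o in("teacup","books"):
   for t in bot.mark_of(o,c)[:1]: print(c,o,ray(np.array(t["at"])[::-1]*[512,384],0,it).round(3))
```

```text
top navy 758 779 [ 0.3975 -0.1353]
top navy 761 770 [0.6294 0.1783]
top green 543 548 [0.6114 0.07  ]
top red 418 421 [ 0.5974 -0.0394]
top red 344 409 [0.5952 0.0644]
top cream 319 334 [ 0.5807 -0.1469]
top books [ 0.603 -0.296  0.   ]
scene navy 1203 1347 [ 0.4063 -0.1449]
scene navy 1143 1134 [0.6289 0.179 ]
scene green 877 889 [0.6126 0.07  ]
scene red 675 678 [ 0.5985 -0.0402]
scene cream 463 502 [ 0.5811 -0.1485]
scene cream 5205 568 [ 0.6122 -0.302 ]
scene teacup [0.694 0.31  0.   ]
scene books [ 0.607 -0.299  0.   ]
```

View pics/scene_end.png

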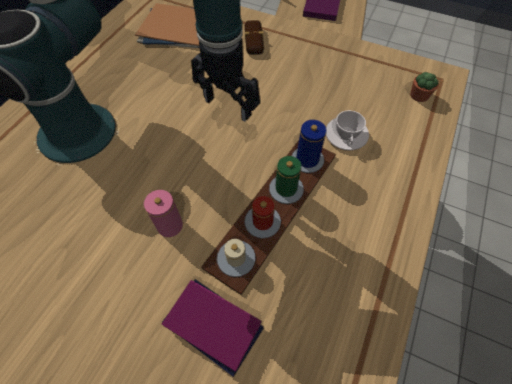

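The final view shows navy (311,143), green (288,176), red (263,213) and cream (235,252) upright and centred, running from the teacup to the books. Cup and books have not moved, and the gripper is clear.

```bash
python3 -c "
from workcell import bot
print(bot.finish_job())"
```

```text
the job is handed in; nothing more can be done
None
```

The job is handed in: navy, green, red and cream stand upright on coasters a to d from the teacup to the books, each within about 2 mm of its coaster's centre by the last camera check, and the teacup and books show no sign of having moved.

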